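# Put the electric screwdriver back in its cutout in the tool tray

## Robot

A 7-joint arm with a two-finger parallel gripper is mounted at the origin on a cart in front of the work surface, level with it; the furniture and walls round the work are solid. World frame = base frame: x ahead of the robot, y to its left, z up, the work surface at z = 0. Lengths are in m, angles in rad, forces in N, time in s.
With the tool pointing down it reaches from about 0.425 to 0.875 m from the base axis. Payload 4.7 kg.
Tool frame: the origin (TCP) lies at the very end of the fingers, on their centre line; the grasp point (between the pads) lies 19 mm behind it; x points along the fingers, z is the direction in which the jaws open and shut, and the axes are right-handed (so a half turn about x gives the same grasp; the last joint's range is limited). The gripper opens to 87 mm and grips with 3 to 60 N. Pads are 19 mm wide; open, the fingers measure 117 mm over their backs; the gripper's body (75 mm by 190 mm) begins 51 mm behind the grasp point.
Start: joints at [1.305, 0.321, -0.07, 1.45, 0.023, 1.371, -0.057], TCP at [0.179, -0.625, 0.223] pointing down, gripper open.
Joint ranges: [-2.86, 2.86], [-0.3, 2.09], [-1.38, 1.24], [0.06, 2.45], [-1.56, 4.7], [0.09, 2.05], [-2.69, 2.69]. Speed limits (rad/s): [2.57, 2.57, 3.14, 3.14, 3.14, 3.14, 3.14].

## Interface

Orientations are given as a rotation vector (axis times angle).
In Python, from bench import telemetry, viewer, workorder gives the robot as it stands.
- The arm moves only by the shell command python3 -m creep 'ROWS' [FORCE]. ROWS is JSON, a list of rows, each an object of numbers: "fingers": the opening, from 0 (shut) to 1 (fully open); "x", "y", "z": the shift along the tool's x, y, z in units of 40 mm (1.0 is 40 mm); "twist": the turn about the tool's x in units of 5 degrees (1.0 is 5 degrees). In form: [{"fingers": .., "x": .., "y": .., "z": .., "twist": ..}, ...]. A call has 1 to 20 rows; each row is the pose to reach, as a shift and turn from the pose commanded when the call began, along the tool's axes at that moment; what a row does not reach only later rows make up. A row lasts 1/12 s, in which the tool goes at most 41.7 mm and 7.16 degrees, less where a joint would pass 70% of its speed; a pose out of reach is approached as far as the arm can. A call with a gripper value outside its range is refused whole. The fingers move at their own pace and stop on an object; FORCE is the grip in N (left out, the last holds). Time passes only in rows, so rows that repeat a pose let the fingers close. It gives the time, the measured TCP pose, the force and the opening at its end, in the units of the state.
- telemetry.get_state(): the state, without advancing time (a new reading comes with each control period).
- viewer.get_image(name): name is "side" or "top" or "wrist"; returns a dict with "pixels" (400x640x3 uint8, red, green, blue), "z_map" (400x640 float32, m along the optical axis (not along the pixel's ray), 0 where there is no reading), "K" (3x3 intrinsics, pixels), "dist_coeffs" ([k1, k2, p1, p2, k3] as OpenCV has them; the pictures are not rectified), "xyz" and "attitude" of the camera in the world. Camera axes: x right, y up, looking along -z (the intrinsics and any distortion apply to the point x, -y, -z); pixel columns grow to the right and rows downward; lengths in m; the calibration is good to about 2 mm. A picture is of the moment at which its call begins.
- workorder.close_job(): hands the job in, once; it reports no verdict.
The state is a dict: "time": time; "joint_positions": joint angles; "qd": joint speeds; "joint_torque": joint torques, N m; "position": TCP position; "tool_rot": TCP orientation; "ft_force": force on the tool from outside, world axes, zero at the start; "torque": the same for the moment, N m; "grip_width": opening from 0.0 (shut) to 1.0 (fully open).
Only numpy, scipy, OpenCV 4.12 (cv2) and the standard library are available. Lean on these libraries where they do the work, as an engineer would, in place of code of your own. Each camera call takes 0.05 s, during which the arm holds its last target.

## Task

Put the black electric screwdriver away in the tool tray: lower it, lying flat with its lever on top, into the empty cutout of its own outline, its bit in the longer of the two slim ends, so that it lies fully down in the cutout, then let go. Do not let it drop, and leave the blue air pen lying where it is.

Things in the scene. Friction and masses are not known exactly. Their poses are not given: they have to be found in the camera images.
- screwdriver_grip (a point): Black electric screwdriver, lying flat, lever up, 0.42 kg, 41 x 270 x 46 mm. Point: its centre of mass, on its axis, 18 mm above its underside. y runs along the tool to the tail, so the bit points to -y; z is up. Grip: a straight bar 35 mm wide (along x) and 35 mm high without the lever, from 69 mm on the bit's side to 87 mm on the tail's side of the point; grasp it across x here.
- screwdriver_nose (a point): Point on the axis of the same screwdriver, in its thin nose (14 mm thick) behind the bit, 94 mm from screwdriver_grip towards the bit; same axes.
- cutout_seat (a point): Fixed tool tray, 168 x 330 x 25 mm, dark foam on a yellow base. Point: where screwdriver_grip lies when seated, axes alike (long slim bit end to -y); 18 mm above the cutout's floor, 23 above the bench. Cutout 20 mm deep, wide part 46 mm across at the floor, 62 at the top (sloping sides), 98 mm either way in y. For fingers it is cut away to the floor 38 mm either way in y, 62 either way in x.
- air_pen_centre (a point): Blue air pen, another tool, 28 x 182 x 28 mm, lying flat on the bench near the screwdriver, long along its y axis. The point is its centre, 14 mm above the bench. To be left alone.

How it is judged:
At the end, for the whole second after the job is handed in: The screwdriver lies in the cutout, bit in the long slim end: grip point within 20 mm of the seat in plan and at most 6 mm above it, nose at most 9 mm too high, length within 0.20 rad of the cutout's, lever side up within 0.12 rad; the air pen within 40 mm of its place (horizontal distance between screwdriver_grip and cutout_seat below 0.02 m and z of screwdriver_grip in the frame of cutout_seat below 0.006 m and z of screwdriver_nose in the frame of cutout_seat below 0.009 m and y of screwdriver_nose in the frame of cutout_seat below -0.06 m and angle between the y axis of screwdriver_grip and the y axis of cutout_seat, either way round below 0.2 rad and angle between screwdriver_grip's own z axis and vertical below 0.12 rad and distance of air_pen_centre from where it was at the start of the episode below 0.04 m); the robot touches nothing.
It fails at once if the screwdriver is let go high above the tray and falls (faster than 0.9 m/s, with no finger on it) (contact force between the fingers and screwdriver below 0.1 N and linear speed of screwdriver above 0.9 m/s).
It fails at once if the air pen is pushed or carried more than 40 mm from its place (distance of air_pen_centre from where it was at the start of the episode above 0.04 m).
It also fails if it takes over 32 s, if anything falls off the work surface, if the arm or the gripper's body presses on something with over 40 N, if the wrist force passes 120 N, or if a joint passes its speed limit or range.

## Working session

There is one attempt and no reset: what is moved stays moved. The work goes in short steps, Python scripts to look and compute and a shell command to move; the robot and the scene stay as the last step left them, time stands still between calls to the robot, and variables do not carry over. Pictures are saved under pics/ and viewed, and the job is handed in when it is done.

```bash
ls; mkdir -p pics
python3 - <<'E'
from bench import telemetry, viewer
import cv2,numpy as np
s=telemetry.get_state()
for k in s: print(k,np.round(s[k],3))
for n in ["top","side","wrist"]:
    d=viewer.get_image(n); cv2.imwrite(f"pics/{n}0.png",d["pixels"][:,:,::-1])
    np.savez(f"pics/{n}0.npz",**d)
    print(n,d["K"],d["dist_coeffs"],d["xyz"],d["attitude"])
E
```

```text
pics
time 0.0
joint_positions [ 1.305  0.322 -0.07   1.452  0.023  1.371 -0.057]
qd [ 0.     0.001 -0.     0.001 -0.001  0.001 -0.001]
joint_torque [-0.0000e+00 -4.9128e+01 -4.0400e-01 -3.1253e+01 -6.4000e-02  4.4000e-02
  0.0000e+00]
position [ 0.179 -0.624  0.221]
tool_rot [ 1.002  1.33  -1.   ]
ft_force [ 0.113 -0.047  0.876]
torque [-0.025  0.038  0.036]
grip_width 0.998
top [[432.84649044   0.         319.37984221]
 [  0.         432.84649044 201.64084748]
 [  0.           0.           1.        ]] [0.0099813 0.        0.        0.        0.       ] [ 0.43928946 -0.01072042  0.96569262] [ 0.1102698  -0.07137042 -1.56939191]
side [[396.31243711   0.         317.73543751]
 [  0.         396.31243711 194.73857099]
 [  0.           0.           1.        ]] [-0.0380861  0.         0.         0.         0.       ] [ 0.4906579  -0.82179955  0.56323407] [ 1.01920777 -0.02582009 -0.08238477]
wrist [[309.78928077   0.         318.28454958]
 [  0.         309.78928077 198.40376676]
 [  0.           0.           1.        ]] [-0.02625019  0.          0.          0.          0.        ] [ 0.24955441 -0.60412104  0.384576  ] [-0.22901716  0.173673   -1.28185624]
```

View pics/top0.png

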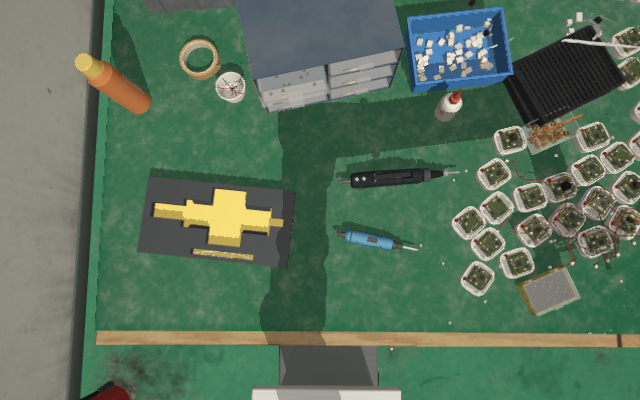

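View pics/side0.png

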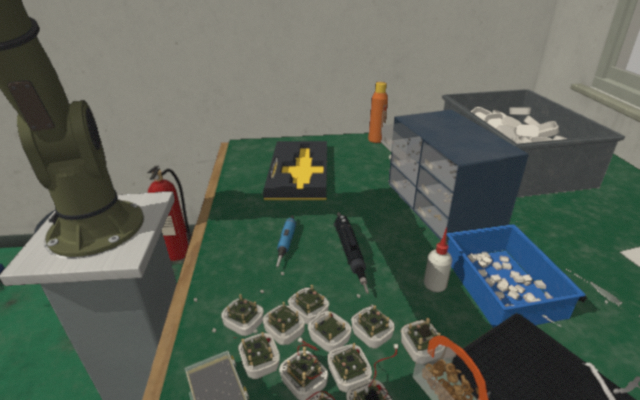

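View pics/wrist0.png

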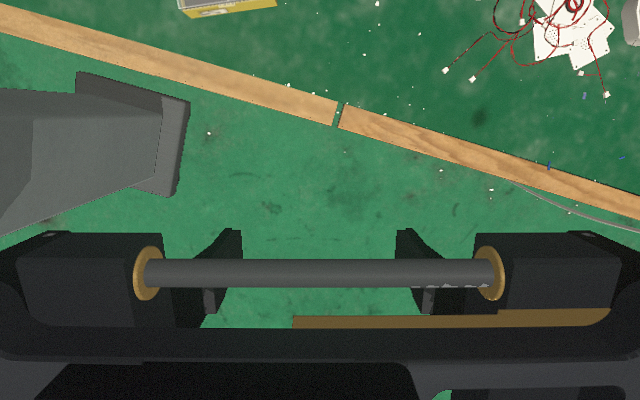

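The top view shows the screwdriver at about px (390,178), bit to the right (‑y). The air pen is at (370,240). The tray cutout is centred near (228,217), with its long slim end on the left (+y). The tool therefore needs about a half turn. Next I'll measure.

```bash
cat > h.py <<'E'
import numpy as np,cv2
from scipy.spatial.transform import Rotation as R
def load(f): return dict(np.load(f))
def cloud(d):
    K,dc=d["K"],d["dist_coeffs"]
    v,u=np.mgrid[0:400,0:640]
    p=cv2.undistortPoints(np.stack([u.ravel(),v.ravel()],1).astype(float)[:,None],K,dc)[:,0]
    z=d["z_map"].ravel().astype(float)
    c=np.stack([p[:,0]*z,-p[:,1]*z,-z],1)
    w=R.from_rotvec(d["attitude"]).apply(c)+d["xyz"]
    w[z==0]=np.nan
    return w.reshape(400,640,3)
def proj(d,P):
    c=R.from_rotvec(d["attitude"]).inv().apply(np.atleast_2d(P)-d["xyz"])*[1,-1,-1]
    return cv2.projectPoints(c,np.zeros(3),np.zeros(3),d["K"],d["dist_coeffs"])[0][:,0]
E
python3 - <<'E'
from h import *
d=load("pics/top0.npz"); w=cloud(d)
for n,u,v in [("grip",390,178),("tail",345,182),("gripR",430,175),("nose",438,174),("bit",455,172),("bench",370,205),("pen",370,240),("penL",345,235),("penR",400,244),("foam",160,190),("floor",228,217),("slimL",165,211),("slimR",277,222),("cab",300,95),("cabtop",320,50)]:
    print(n,np.round(w[v,u],4))
img=d["pixels"][:,:,::-1]
cv2.imwrite("pics/c1.png",cv2.resize(img[150:210,330:475],None,fx=5,fy=5,interpolation=cv2.INTER_CUBIC))
cv2.imwrite("pics/c2.png",cv2.resize(img[160:280,130:305],None,fx=4,fy=4,interpolation=cv2.INTER_CUBIC))
E
```

```text
grip [ 0.5983 -0.1405  0.0375]
tail [ 0.5922 -0.0437  0.0233]
gripR [ 0.6053 -0.2275  0.0337]
nose [ 0.6089 -0.2469  0.0253]
bit [ 0.6143 -0.2856  0.0193]
bench [ 5.437e-01 -1.001e-01 -2.000e-04]
pen [ 0.465  -0.0968  0.0245]
penL [ 0.4757 -0.0429  0.0248]
penR [ 0.4565 -0.1621  0.0188]
foam [0.5754 0.3659 0.0238]
floor [0.5168 0.2178 0.0041]
slimL [0.5302 0.3589 0.0079]
slimR [0.5052 0.1072 0.0081]
cab [0.7379 0.0465 0.1663]
cabtop [0.812  0.0074 0.1988]
```

View pics/c1.png

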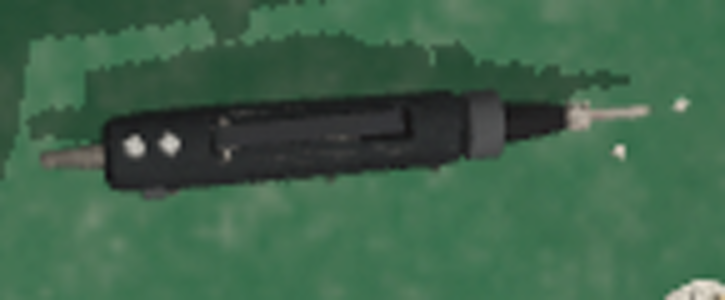

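View pics/c2.png

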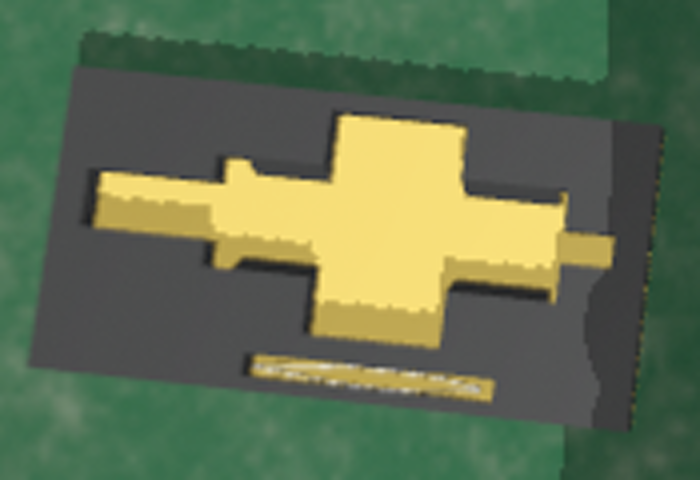

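Run:
```python
from h import *
d=load("pics/top0.npz"); w=cloud(d); z=w[...,2]
def rect(m):
    r=cv2.minAreaRect(w[m][:,:2].astype(np.float32)*1000); return r
# tool
m=np.zeros((400,640),bool); m[150:210,330:475]=1
m&=(z>0.012); n,l,s,c=cv2.connectedComponentsWithStats(m.astype(np.uint8)); 
k=1+np.argmax(s[1:,4]); t=l==k; print("tool comp",s[k],rect(t))
P=w[t]; ax=np.array([np.cos(np.radians(96)),0]);
body=P[P[:,2]>0.028]; mu=body[:,:2].mean(0); U=np.linalg.svd(body[:,:2]-mu)[2][0]; U*=np.sign(U[1]); print("axis to tail",U,"angle",np.degrees(np.arctan2(U[1],U[0])))
N=np.array([U[1],-U[0]])
a=(P[:,:2]-mu)@U; b=(P[:,:2]-mu)@N
for lo in np.arange(-.2,.16,.01):
    q=(a>=lo)&(a<lo+.01)
    if q.sum(): print(round(lo,3),q.sum(),np.round([b[q].min(),b[q].max(),P[q,2].max(),np.median(P[q,2])],4))
print("mu",mu)
pm=np.zeros((400,640),bool); pm[220:260,325:425]=1; pm&=z>0.008; print("pen",rect(pm))
# tray
tm=np.zeros((400,640),bool); tm[165:275,130:300]=1
foam=tm&(z>0.018); print("foam",rect(foam))
fl=tm&(z>-.0)&(z<0.009); 
inside=cv2.morphologyEx(foam.astype(np.uint8),cv2.MORPH_CLOSE,np.ones((45,45)))>0
px=d["pixels"].astype(int); yel=(px[...,0]>180)&(px[...,2]<150)&tm&(z<0.012)&(z>0.001)
print("floor med z",np.median(z[yel]))
Q=w[yel][:,:2]; r=rect(foam); print("yel rect",rect(yel))
np.save("pics/floor.npy",Q)
# cabinet extents
cm=z>0.1; print("high: ",np.nanmin(w[cm&(w[...,1]>-.2)],0))
```

```text
tool comp [ 338  168  122   22 1434] ((605.0525512695312, -161.59408569335938), (39.31231689453125, 267.79931640625), 6.015641689300537)
axis to tail [-0.08063271  0.99674388] angle 94.62493459077328
-0.16 6 [-0.0004  0.0026  0.0215  0.0178]
-0.15 9 [-0.0011  0.0028  0.0219  0.0204]
-0.14 10 [-0.0014  0.0019  0.0215  0.0203]
-0.13 22 [-0.005   0.007   0.0265  0.023 ]
-0.12 27 [-0.0055  0.0078  0.0277  0.023 ]
-0.11 34 [-0.007   0.0088  0.0296  0.0249]
-0.1 32 [-0.008   0.0094  0.0301  0.0252]
-0.09 57 [-0.0141  0.0142  0.0354  0.0303]
-0.08 62 [-0.0142  0.0146  0.0375  0.0297]
-0.07 64 [-0.016   0.0158  0.0385  0.0317]
-0.06 73 [-0.0162  0.0159  0.0367  0.0314]
-0.05 61 [-0.0156  0.0149  0.0475  0.0335]
-0.04 72 [-0.0165  0.0162  0.0454  0.0345]
-0.03 73 [-0.0158  0.0167  0.0481  0.0347]
-0.02 71 [-0.0159  0.0172  0.0474  0.0369]
-0.01 70 [-0.0169  0.0155  0.0465  0.0367]
0.0 71 [-0.0163  0.0169  0.0482  0.0362]
0.01 79 [-0.0171  0.0192  0.046   0.0373]
0.02 74 [-0.0167  0.0163  0.045   0.0365]
0.03 74 [-0.0163  0.0168  0.044   0.0349]
0.04 81 [-0.0169  0.0192  0.0386  0.0325]
0.05 71 [-0.0178  0.0173  0.0393  0.0329]
0.06 84 [-0.0204  0.0187  0.0395  0.0318]
0.07 71 [-0.0151  0.0176  0.0378  0.0313]
0.08 43 [-0.0136  0.0146  0.0345  0.0246]
0.09 20 [-0.0045  0.0048  0.0245  0.0212]
0.1 19 [-0.003   0.0043  0.0241  0.0199]
0.11 4 [-0.0017  0.0045  0.0225  0.018 ]
mu [ 0.60202873 -0.13982799]
pen ((463.7986145019531, -111.08056640625), (179.88015747070312, 27.671417236328125), 78.11619567871094)
foam ((506.953857421875, 238.91732788085938), (330.4739685058594, 168.1856689453125), 83.99594116210938)
floor med z 0.004015257715136777
yel rect ((506.6473388671875, 242.10784912109375), (291.64715576171875, 148.99420166015625), 83.84590911865234)
high:  [ 0.72212445 -0.14926062  0.1000064 ]
```

Run:
```python
from h import *
from bench import telemetry
s=telemetry.get_state(); M=R.from_rotvec(s["tool_rot"]).as_matrix(); print(np.round(M,3)); print("jaw z yaw",np.degrees(np.arctan2(M[1,2],M[0,2])),"tool y yaw",np.degrees(np.arctan2(M[1,1],M[0,1])))
d=load("pics/top0.npz"); w=cloud(d)
tm=np.zeros((400,640),bool); tm[165:275,130:300]=1
for ang in (83.9,):
    U=-np.array([np.cos(np.radians(ang)),np.sin(np.radians(ang))]) # seat y
    X=np.array([U[1],-U[0]]) # seat x
    c=np.array([.507,.239])
    q=w[tm]; y=(q[:,:2]-c)@U; x=(q[:,:2]-c)@X; f=q[:,2]<0.015; f&=(abs(x)<.08)&(abs(y)<.16)
    for lo in np.arange(-.16,.16,.01):
        k=f&(y>=lo)&(y<lo+.01)
        if k.sum(): print("y",round(lo,3),k.sum(),np.round(np.percentile(x[k],[0,3,50,97,100]),4))
    k=f&(y>-.03)&(y<.05)
    for lo in np.arange(-.08,.08,.01):
        k=f&(x>=lo)&(x<lo+.01)
        if k.sum(): print("x",round(lo,3),k.sum(),np.round(np.percentile(y[k],[0,3,50,97,100]),4))
```

```text
[[-0.     0.961  0.276]
 [ 0.001  0.276 -0.961]
 [-1.    -0.    -0.001]]
jaw z yaw -73.96859102663375 tool y yaw 16.03141732275044
y -0.15 73 [-0.0275 -0.0267 -0.0123  0.003   0.0035]
y -0.14 63 [-0.0275 -0.0272 -0.0138  0.0021  0.0026]
y -0.13 62 [-0.0275 -0.0266 -0.0123  0.0029  0.0034]
y -0.12 65 [-0.0277 -0.0273 -0.0111  0.0021  0.0027]
y -0.11 59 [-0.0277 -0.0276 -0.0125  0.0031  0.0035]
y -0.1 65 [-0.0274 -0.027  -0.0115  0.0023  0.0028]
y -0.09 64 [-0.028  -0.0277 -0.0135  0.0017  0.0034]
y -0.08 132 [-0.0426 -0.0411 -0.0112  0.017   0.0186]
y -0.07 111 [-0.0426 -0.0389 -0.0121  0.0146  0.0177]
y -0.06 105 [-0.0394 -0.0371 -0.0126  0.0142  0.015 ]
y -0.05 134 [-0.0403 -0.038  -0.0063  0.0749  0.0757]
y -0.04 127 [-0.0391 -0.0369 -0.0083  0.0742  0.0762]
y -0.03 124 [-0.0383 -0.0371 -0.0072  0.0751  0.0759]
y -0.02 289 [-0.0739 -0.0704 -0.0077  0.07    0.0762]
y -0.01 259 [-0.0739 -0.0705 -0.0072  0.071   0.076 ]
y 0.0 266 [-0.074  -0.0714 -0.008   0.0706  0.0762]
y 0.01 268 [-0.074  -0.0706 -0.0059  0.0695  0.0739]
y 0.02 265 [-0.0742 -0.0712 -0.008   0.0719  0.0746]
y 0.03 26
[... 774 characters left out ...]
 0.0538]
x -0.05 164 [-0.0782 -0.073   0.0135  0.0529  0.1136]
x -0.04 387 [-0.079  -0.0749  0.019   0.1106  0.1146]
x -0.03 510 [-0.149  -0.143  -0.0096  0.1112  0.1434]
x -0.02 584 [-0.1489 -0.1429 -0.0035  0.1345  0.1437]
x -0.01 562 [-0.1485 -0.1435 -0.0086  0.1291  0.1432]
x -0.0 438 [-0.1483 -0.1351  0.0059  0.1084  0.1147]
x 0.01 284 [-0.0787 -0.0764  0.0144  0.1086  0.1143]
x 0.02 151 [-0.0184 -0.0174  0.0159  0.0518  0.0533]
x 0.03 151 [-0.0185 -0.018   0.017   0.052   0.0539]
x 0.04 152 [-0.0197 -0.0178  0.016   0.0512  0.0529]
x 0.05 4 [-0.0157 -0.0138  0.0156  0.045   0.047 ]
x 0.06 113 [-0.049  -0.0472  0.0151  0.0824  0.0866]
x 0.07 140 [-0.0479 -0.0472  0.0211  0.0829  0.0854]
```

```bash
python3 -m creep '[{"fingers":0.8,"x":0,"y":0.27,"z":-0.17,"twist":-0.3},{"fingers":0.8,"x":0,"y":0.8,"z":-0.52,"twist":-0.9},{"fingers":0.8,"x":0,"y":1.5,"z":-0.96,"twist":-1.7},{"fingers":0.8,"x":0,"y":2.3,"z":-1.5,"twist":-2.7},{"fingers":0.8,"x":0,"y":3.1,"z":-2.0,"twist":-3.6},{"fingers":0.8,"x":0,"y":3.9,"z":-2.5,"twist":-4.5},{"fingers":0.8,"x":0,"y":4.7,"z":-3.06,"twist":-5.5},{"fingers":0.8,"x":0,"y":5.5,"z":-3.6,"twist":-6.4},{"fingers":0.8,"x":0,"y":6.35,"z":-4.1,"twist":-7.4},{"fingers":0.8,"x":0,"y":7.2,"z":-4.6,"twist":-8.3},{"fingers":0.8,"x":0,"y":8.0,"z":-5.2,"twist":-9.3},{"fingers":0.8,"x":0.1,"y":8.8,"z":-5.7,"twist":-10.2},{"fingers":0.8,"x":0.3,"y":9.6,"z":-6.2,"twist":-11.1},{"fingers":0.8,"x":0.6,"y":10.4,"z":-6.7,"twist":-12.1},{"fingers":0.8,"x":0.9,"y":11.2,"z":-7.25,"twist":-13},{"fingers":0.8,"x":1.2,"y":12,"z":-7.8,"twist":-14},{"fingers":0.8,"x":1.45,"y":12.7,"z":-8.2,"twist":-14.8},{"fingers":0.8,"x":1.65,"y":13.2,"z":-8.6,"twist":-15.4},{"fingers":0.8,"x":1.77,"y":13.5,"z":-8.74,"twist":-15.7},{"fingers":0.8,"x":1.77,"y":13.5,"z":-8.74,"twist":-15.7}]' 25
python3 - <<'E'
from h import *
from bench import telemetry,viewer
s=telemetry.get_state(); M=R.from_rotvec(s["tool_rot"]).as_matrix()
print(s["time"],np.round(s["joint_positions"],3),np.round(s["position"],4),np.degrees(np.arctan2(M[1,2],M[0,2])),s["ft_force"]); print(np.round(M,3))
for n in ("wrist","top"):
    d=viewer.get_image(n); np.savez(f"pics/{n}1.npz",**d); cv2.imwrite(f"pics/{n}1.png",d["pixels"][:,:,::-1])
E
```

```text
time: 1.82
position: [0.6027, -0.135, 0.1505]
tool_rot: [-0.066, 1.571, 0.07]
ft_force: [-0.5, 0.1, 0.2]
grip_width: 0.798
1.8167 [ 0.662  0.356 -0.597  1.61   0.206  1.241  0.113] [ 0.6027 -0.135   0.1505] 4.94290505087678 [-0.49112068  0.09440221  0.20821244]
[[-0.001 -0.086  0.996]
 [ 0.003  0.996  0.086]
 [-1.     0.003 -0.001]]
```

View pics/wrist1.png

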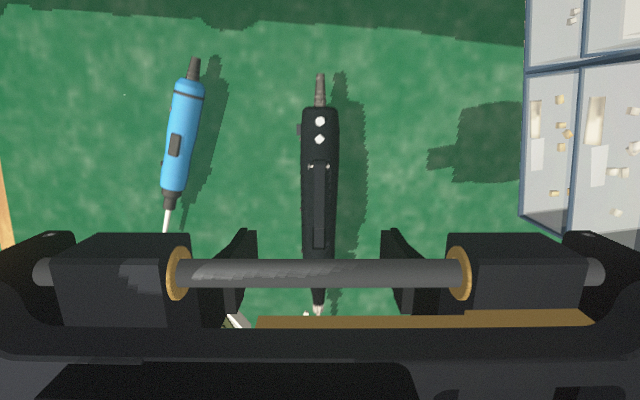

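View pics/top1.png

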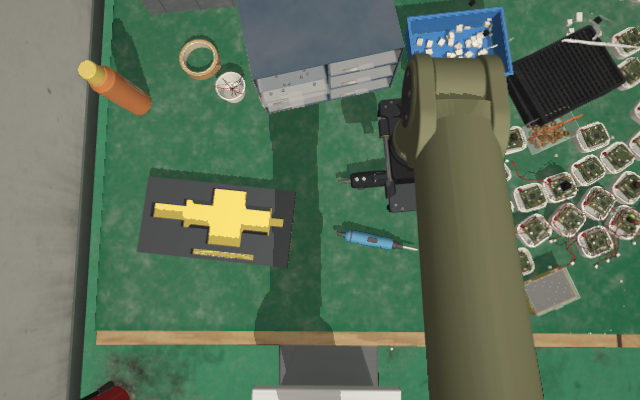

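The wrist view shows the black tool centred between the fingers (column ≈319, tail at row 75, bit at row 310), and the air pen clear to the left. I'll cross-check the tool pose from this view.

Run:
```python
from h import *
d=load("pics/wrist1.npz"); w=cloud(d); z=w[...,2]
m=np.zeros((400,640),bool); m[70:225,290:350]=1
P=w[m&(z>0.02)&(z<.06)]
U=np.array([-.0806,.9967]);N=np.array([U[1],-U[0]]); c=np.array([.602,-.139])
a=(P[:,:2]-c)@U;b=(P[:,:2]-c)@N
for lo in np.arange(-.06,.12,.015):
    q=(a>=lo)&(a<lo+.015)
    if q.sum()>3: print(round(lo,3),q.sum(),np.round([b[q].min(),b[q].max(),(b[q].min()+b[q].max())/2,P[q,2].max()],4))
print(a[b.__abs__()<.012].max())
B=P[P[:,2]>.03]; print("body tail end",((B[:,:2]-c)@U).max())
# side view check
d=load("pics/side0.npz"); w=cloud(d); z=w[...,2]
q=(w[...,0]>.5)&(w[...,0]<.7)&(w[...,1]<.02)&(w[...,1]>-.33)&(z>.02)&(z<.06)
P=w[q]; a=(P[:,:2]-c)@U;b=(P[:,:2]-c)@N;k=(abs(b)<.03); print("side",np.percentile(a[k],[1,99]),np.percentile(b[k],[2,50,98]))
```

```text
-0.03 324 [-0.0143  0.0197  0.0027  0.0472]
-0.015 543 [-0.0152  0.0201  0.0025  0.0477]
0.0 566 [-0.0151  0.0207  0.0028  0.0475]
0.015 616 [-0.015   0.0206  0.0028  0.046 ]
0.03 655 [-0.0148  0.0212  0.0032  0.0435]
0.045 667 [-0.0182  0.0209  0.0013  0.04  ]
0.06 712 [-0.0182  0.0206  0.0012  0.039 ]
0.075 430 [-0.0136  0.0193  0.0028  0.0373]
0.09 173 [-0.0018  0.0072  0.0027  0.0255]
0.105 72 [-0.001   0.0061  0.0026  0.0254]
0.11249943664303633
body tail end 0.08411045070415221
side [-0.1299439   0.09212115] [-0.01456289 -0.00138231  0.01644494]
```

```bash
python3 -m creep '[{"fingers":0.8,"x":0.3,"y":0,"z":0,"twist":0},{"fingers":0.8,"x":0.8,"y":0,"z":0,"twist":0},{"fingers":0.8,"x":1.3,"y":0,"z":0,"twist":0},{"fingers":0.8,"x":1.8,"y":0,"z":0,"twist":0},{"fingers":0.8,"x":2.2,"y":0,"z":0,"twist":0},{"fingers":0.8,"x":2.5,"y":0,"z":0,"twist":0},{"fingers":0.8,"x":2.5,"y":0,"z":0,"twist":0}]'
```

```text
time: 2.5
position: [0.5991, -0.1413, 0.0488]
tool_rot: [-0.06, 1.575, 0.06]
ft_force: [-1.1, -0.4, 0.1]
grip_width: 0.8
```

```bash
python3 -m creep '[{"fingers":0.8,"x":0.2,"y":0.04,"z":0.08,"twist":0},{"fingers":0.8,"x":0.5,"y":0.04,"z":0.08,"twist":0},{"fingers":0.8,"x":0.8,"y":0.04,"z":0.08,"twist":0},{"fingers":0.8,"x":1.0,"y":0.04,"z":0.08,"twist":0},{"fingers":0.8,"x":1.1,"y":0.04,"z":0.08,"twist":0},{"fingers":0.8,"x":1.1,"y":0.04,"z":0.08,"twist":0},{"fingers":0.8,"x":1.1,"y":0.04,"z":0.08,"twist":0}]'
```

```text
time: 3.08
position: [0.605, -0.1377, 0.0076]
tool_rot: [-0.062, 1.57, 0.062]
ft_force: [0.9, -0.2, -0.3]
grip_width: 0.799
```

```bash
python3 -m creep '[{"fingers":0.8,"x":0.06,"y":-0.03,"z":0,"twist":0},{"fingers":0.6,"x":0.06,"y":-0.03,"z":0,"twist":0},{"fingers":0.3,"x":0.06,"y":-0.03,"z":0,"twist":0},{"fingers":0.2,"x":0.06,"y":-0.03,"z":0,"twist":0},{"fingers":0.2,"x":0.06,"y":-0.03,"z":0,"twist":0},{"fingers":0.2,"x":0.06,"y":-0.03,"z":0,"twist":0},{"fingers":0.2,"x":0.06,"y":-0.03,"z":0,"twist":0},{"fingers":0.2,"x":0.06,"y":-0.03,"z":0,"twist":0}]' 40
```

```text
time: 3.75
position: [0.6046, -0.139, 0.0054]
tool_rot: [-0.062, 1.571, 0.062]
ft_force: [-2.5, -0.4, 2.5]
grip_width: 0.392
```

```bash
python3 -m creep '[{"fingers":0.2,"x":0.06,"y":0,"z":0,"twist":0},{"fingers":0.2,"x":-0.1,"y":0,"z":0,"twist":0},{"fingers":0.2,"x":-0.4,"y":0,"z":0,"twist":0},{"fingers":0.2,"x":-0.8,"y":0,"z":0,"twist":0},{"fingers":0.2,"x":-1.3,"y":0,"z":0,"twist":0},{"fingers":0.2,"x":-1.8,"y":0,"z":0,"twist":0},{"fingers":0.2,"x":-2.3,"y":0,"z":0,"twist":0},{"fingers":0.2,"x":-2.8,"y":0,"z":0,"twist":0},{"fingers":0.2,"x":-3.1,"y":0,"z":0,"twist":0},{"fingers":0.2,"x":-3.2,"y":0,"z":0,"twist":0},{"fingers":0.2,"x":-3.2,"y":0,"z":0,"twist":0}]' 40
python3 - <<'E'
from h import *
from bench import telemetry,viewer
s=telemetry.get_state()
print(np.round(s["joint_positions"],3),np.round(s["torque"],2),np.round(s["ft_force"],2))
for n in ("wrist","side"):
    d=viewer.get_image(n); np.savez(f"pics/{n}2.npz",**d); cv2.imwrite(f"pics/{n}2.png",d["pixels"][:,:,::-1])
E
```

```text
time: 4.67
position: [0.6056, -0.1391, 0.1342]
tool_rot: [-0.063, 1.568, 0.062]
ft_force: [0.8, 0.5, -4.2]
grip_width: 0.394
[ 0.659  0.374 -0.591  1.622  0.22   1.211  0.102] [ 0.02 -0.09  0.01] [ 0.78  0.55 -4.16]
```

View pics/side2.png

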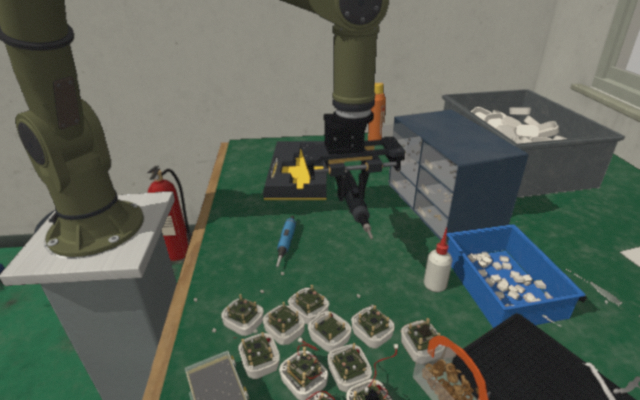

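View pics/wrist2.png

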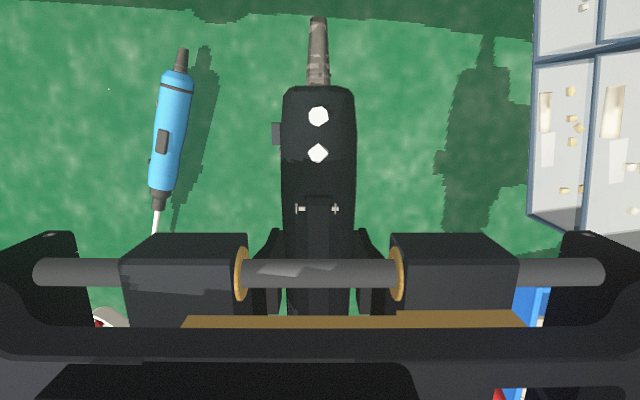

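```bash
python3 -m creep '[{"fingers":0.2,"x":-0.1,"y":0.2,"z":-0.1,"twist":0},{"fingers":0.2,"x":-0.2,"y":0.6,"z":-0.4,"twist":0},{"fingers":0.2,"x":-0.3,"y":1.0,"z":-0.7,"twist":-0.3},{"fingers":0.2,"x":-0.4,"y":1.5,"z":-1.0,"twist":-0.8},{"fingers":0.2,"x":-0.5,"y":2.0,"z":-1.3,"twist":-1.6},{"fingers":0.2,"x":-0.5,"y":2.5,"z":-1.6,"twist":-2.4},{"fingers":0.2,"x":-0.5,"y":3.0,"z":-1.9,"twist":-3.2},{"fingers":0.2,"x":-0.5,"y":3.4,"z":-2.1,"twist":-4.0},{"fingers":0.2,"x":-0.5,"y":3.6,"z":-2.3,"twist":-4.8},{"fingers":0.2,"x":-0.5,"y":3.7,"z":-2.34,"twist":-5.6},{"fingers":0.2,"x":-0.5,"y":3.7,"z":-2.34,"twist":-6.4},{"fingers":0.2,"x":-0.5,"y":3.7,"z":-2.34,"twist":-7.2},{"fingers":0.2,"x":-0.5,"y":3.7,"z":-2.34,"twist":-8.0},{"fingers":0.2,"x":-0.5,"y":3.7,"z":-2.34,"twist":-8.8},{"fingers":0.2,"x":-0.5,"y":3.7,"z":-2.34,"twist":-9.6},{"fingers":0.2,"x":-0.5,"y":3.7,"z":-2.34,"twist":-10.4},{"fingers":0.2,"x":-0.5,"y":3.7,"z":-2.34,"twist":-11.2},{"fingers":0.2,"x":-0.5,"y":3.7,"z":-2.34,"twist":-12},{"fingers":0.2,"x":-0.5,"y":3.7,"z":-2.34,"twist":-12}]' 40
python3 - <<'E'
from h import *
from bench import telemetry
s=telemetry.get_state(); M=R.from_rotvec(s["tool_rot"]).as_matrix()
print(np.round(s["joint_positions"],3)); print(np.round(M,3),np.degrees(np.arctan2(M[1,2],M[0,2])))
E
```

```text
time: 6.35
position: [0.499, 0.0018, 0.1525]
tool_rot: [-0.877, 1.388, 0.879]
ft_force: [-0.4, 0.3, -3.6]
grip_width: 0.394
[ 0.698  0.102 -0.787  1.885  0.078  1.187  1.012]
[[-0.002 -0.904  0.428]
 [ 0.     0.428  0.904]
 [-1.     0.002 -0.001]] 64.6718052645978
```

```bash
python3 -m creep '[{"fingers":0.2,"x":0,"y":0.05,"z":0.1,"twist":-0.3},{"fingers":0.2,"x":0,"y":0.15,"z":0.4,"twist":-1.0},{"fingers":0.2,"x":0,"y":0.3,"z":0.8,"twist":-1.9},{"fingers":0.2,"x":0,"y":0.45,"z":1.2,"twist":-2.8},{"fingers":0.2,"x":0,"y":0.6,"z":1.6,"twist":-3.7},{"fingers":0.2,"x":0,"y":0.75,"z":2.0,"twist":-4.6},{"fingers":0.2,"x":0,"y":0.9,"z":2.4,"twist":-5.5},{"fingers":0.2,"x":0,"y":1.05,"z":2.8,"twist":-6.4},{"fingers":0.2,"x":0,"y":1.2,"z":3.2,"twist":-7.3},{"fingers":0.2,"x":0,"y":1.35,"z":3.6,"twist":-8.2},{"fingers":0.2,"x":0,"y":1.5,"z":4.0,"twist":-9.1},{"fingers":0.2,"x":0,"y":1.65,"z":4.4,"twist":-10},{"fingers":0.2,"x":0,"y":1.8,"z":4.8,"twist":-10.9},{"fingers":0.2,"x":0,"y":1.9,"z":5.0,"twist":-11.8},{"fingers":0.2,"x":0,"y":1.93,"z":5.12,"twist":-12.7},{"fingers":0.2,"x":0,"y":1.93,"z":5.12,"twist":-13.6},{"fingers":0.2,"x":0,"y":1.93,"z":5.12,"twist":-14.4},{"fingers":0.2,"x":0,"y":1.93,"z":5.12,"twist":-15},{"fingers":0.2,"x":0,"y":1.93,"z":5.12,"twist":-15}]' 40
python3 - <<'E'
from h import *
from bench import telemetry
s=telemetry.get_state(); M=R.from_rotvec(s["tool_rot"]).as_matrix()
print(np.round(s["joint_positions"],3)); print(np.round(M,3),np.degrees(np.arctan2(M[1,2],M[0,2])))
E
```

```text
time: 7.93
position: [0.5178, 0.2196, 0.1529]
tool_rot: [-1.811, 0.667, 1.813]
ft_force: [-0.1, 0.3, -3.8]
grip_width: 0.395
[ 0.443  0.352 -1.059  1.734  0.322  1.247  1.741]
[[-0.001 -0.648 -0.761]
 [ 0.    -0.761  0.648]
 [-1.     0.001  0.001]] 139.58674789267823
```

```bash
python3 -m creep '[{"fingers":0.2,"x":0,"y":0,"z":0,"twist":-0.4},{"fingers":0.2,"x":0,"y":0,"z":0,"twist":-1.2},{"fingers":0.2,"x":0,"y":0,"z":0,"twist":-2.1},{"fingers":0.2,"x":0,"y":0,"z":0,"twist":-3.0},{"fingers":0.2,"x":0,"y":0,"z":0,"twist":-3.9},{"fingers":0.2,"x":0,"y":0,"z":0,"twist":-4.8},{"fingers":0.2,"x":0,"y":0,"z":0,"twist":-5.7},{"fingers":0.2,"x":0,"y":0,"z":0,"twist":-6.4},{"fingers":0.2,"x":0,"y":0,"z":0,"twist":-6.8},{"fingers":0.2,"x":0,"y":0,"z":0,"twist":-6.86},{"fingers":0.2,"x":0,"y":0,"z":0,"twist":-6.86},{"fingers":0.2,"x":0,"y":0,"z":0,"twist":-6.86}]' 40
python3 - <<'E'
from h import *
from bench import telemetry,viewer
s=telemetry.get_state(); M=R.from_rotvec(s["tool_rot"]).as_matrix()
print(np.round(s["joint_positions"],3)); print(np.round(M,3),np.degrees(np.arctan2(M[1,2],M[0,2])))
for n in ("wrist","side","top"):
    d=viewer.get_image(n); np.savez(f"pics/{n}3.npz",**d); cv2.imwrite(f"pics/{n}3.png",d["pixels"][:,:,::-1])
E
```

```text
time: 8.93
position: [0.5183, 0.2193, 0.1532]
tool_rot: [-2.165, 0.119, 2.165]
ft_force: [-0.5, -0.1, -4.3]
grip_width: 0.395
[ 0.521  0.41  -1.178  1.732  0.396  1.269  2.282]
[[-0.    -0.109 -0.994]
 [-0.    -0.994  0.109]
 [-1.     0.     0.   ]] 173.72451552295337
```

View pics/wrist3.png

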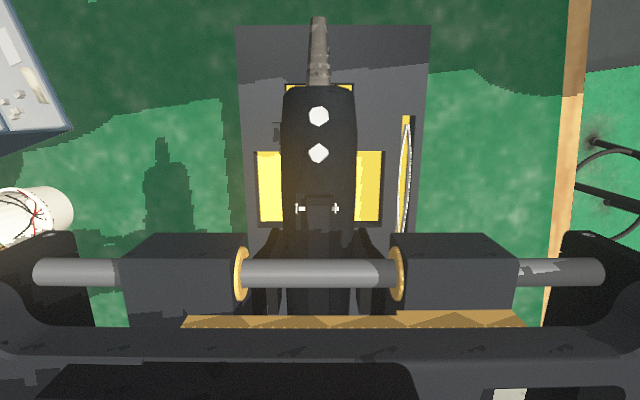

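View pics/top3.png

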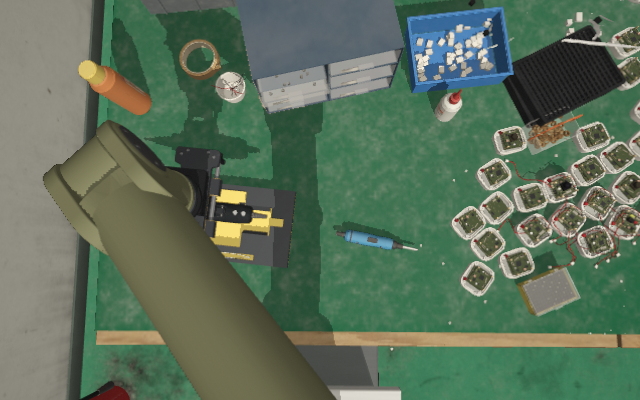

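View pics/side3.png

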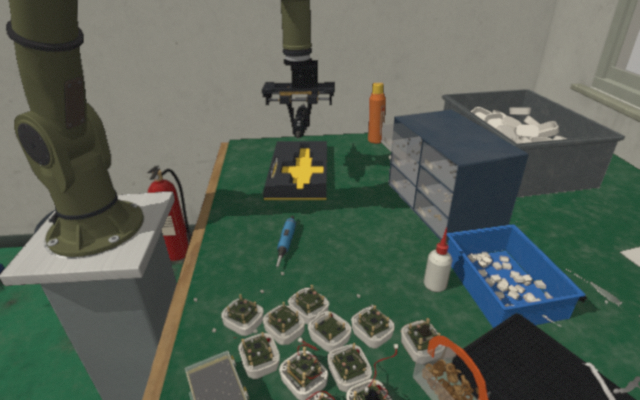

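The wrist view shows the tool (column ≈318) over the cutout, with the yellow finger cutaway on both sides (columns 255–383). I'll measure the tool and cutout in one picture.

Run:
```python
from h import *
U=-np.array([np.cos(np.radians(83.9)),np.sin(np.radians(83.9))]);X=np.array([U[1],-U[0]]);c=np.array([.5172,.22])
for n in ("wrist3","top3"):
    d=load(f"pics/{n}.npz"); w=cloud(d); z=w[...,2]; y=(w[...,:2]-c)@U; x=(w[...,:2]-c)@X
    print(n)
    m=(abs(x)<.1)&(y>-.02)&(y<.16)
    t=m&(z>.13)&(z<.2)&(abs(x)<.035)
    tail=(y>.02)
    for a in np.arange(0.02,.13,.015):
        q=t&(y>=a)&(y<a+.015)
        if q.sum()>5: print(" tool",round(a,3),q.sum(),np.round([x[q].min(),x[q].max(),np.median(x[q]),z[q].max()],4))
    print(" body tail end",np.nanpercentile(y[t&(z>.16)],99.5), "strain end",y[t].max() if t.any() else 0)
    f=m&(z<.015)&(z>0)
    q=f&(y<.03)&(abs(x)>.03); print(" cutaway x",np.percentile(x[q],[1,99]), "ymax",np.percentile(y[f&(abs(x)>.045)&(abs(x)<.065)],[97,99.5]))
    q=f&(abs(x)<.02); print(" slim short end", y[f&(abs(x)<.01)].max() if (f&(abs(x)<.01)).any() else 0)
    q=f&(y>.05)&(y<.095); print(" wide x",np.percentile(x[q],[1,99]) if q.any() else 0)
```

```text
wrist3
 tool 0.02 2348 [-0.0201  0.0171 -0.0018  0.1928]
 tool 0.035 2590 [-0.0198  0.017  -0.0014  0.1906]
 tool 0.05 2806 [-0.023   0.0168 -0.0022  0.1882]
 tool 0.065 2782 [-0.0231  0.0166 -0.0017  0.187 ]
 tool 0.08 1214 [-0.0178  0.0148 -0.0017  0.1846]
 tool 0.095 729 [-0.0061  0.0033 -0.0017  0.1734]
 tool 0.11 105 [-0.0051  0.0023 -0.0016  0.172 ]
 body tail end 0.1104446832096585 strain end 0.11283293623336443
 cutaway x [-0.09918164  0.08720829] ymax [0.15863081 0.15957379]
 slim short end 0.15998563515594114
 wide x [-0.09973486  0.08656104]
top3
 tool 0.02 162 [-0.0185  0.018   0.0013  0.1928]
 tool 0.035 161 [-0.0186  0.018   0.001   0.1908]
 tool 0.05 170 [-0.0209  0.0179  0.      0.1861]
 tool 0.065 165 [-0.0215  0.0175  0.0008  0.1849]
 tool 0.08 100 [-0.0158  0.0145  0.0003  0.1842]
 tool 0.095 36 [-0.0047  0.0035 -0.0006  0.1716]
 tool 0.11 8 [-0.0025  0.0035  0.      0.1703]
 body tail end 0.1117377285754744 strain end 0.11345678728214166
 cutaway x [-0.09567013  0.08551557] ymax [0.15570308 0.1589263 ]
 slim short end 0.15908703036470642
 wide x [-0.09642278  0.09048935]
```

```bash
python3 -m creep '[{"fingers":0.2,"x":0.1,"y":0,"z":0,"twist":0},{"fingers":0.2,"x":0.4,"y":0,"z":0,"twist":0},{"fingers":0.2,"x":0.8,"y":0,"z":0,"twist":0},{"fingers":0.2,"x":1.2,"y":0,"z":0,"twist":0},{"fingers":0.2,"x":1.6,"y":0,"z":0,"twist":0},{"fingers":0.2,"x":2.0,"y":0,"z":0,"twist":0},{"fingers":0.2,"x":2.4,"y":0,"z":0,"twist":0},{"fingers":0.2,"x":2.6,"y":0,"z":0,"twist":0},{"fingers":0.2,"x":2.7,"y":0,"z":0,"twist":0},{"fingers":0.2,"x":2.7,"y":0,"z":0,"twist":0},{"fingers":0.2,"x":2.7,"y":0,"z":0,"twist":0}]' 40
python3 - <<'E'
from h import *
from bench import telemetry,viewer
s=telemetry.get_state(); M=R.from_rotvec(s["tool_rot"]).as_matrix()
print(np.round(s["joint_positions"],3),np.round(s["position"],4)); print(np.round(M,3),np.degrees(np.arctan2(M[1,2],M[0,2])))
for n in ("wrist","side"):
    d=viewer.get_image(n); np.savez(f"pics/{n}4.npz",**d); cv2.imwrite(f"pics/{n}4.png",d["pixels"][:,:,::-1])
E
```

```text
time: 10.0
position: [0.5187, 0.2196, 0.0456]
tool_rot: [-2.166, 0.116, 2.165]
ft_force: [-0.8, 0.8, -3.6]
grip_width: 0.392
[ 0.428  0.529 -1.075  1.834  0.522  1.096  2.194] [0.5187 0.2196 0.0456]
[[ 0.    -0.107 -0.994]
 [ 0.    -0.994  0.107]
 [-1.    -0.    -0.   ]] 173.8314467310116
```

View pics/wrist4.png

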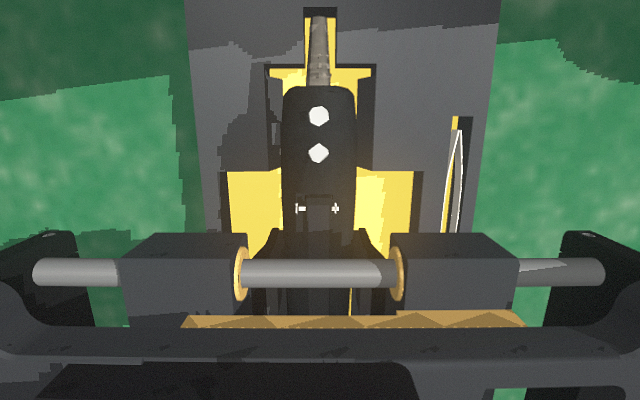

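The tool is centred above the cutout, with its tail stub (318,50) lined up with the short slot. Lowering it slowly.

```bash
python3 -m creep '[{"fingers":0.2,"x":0.1,"y":0,"z":0.02,"twist":0},{"fingers":0.2,"x":0.2,"y":0,"z":0.02,"twist":0},{"fingers":0.2,"x":0.3,"y":0,"z":0.02,"twist":0},{"fingers":0.2,"x":0.4,"y":0,"z":0.02,"twist":0},{"fingers":0.2,"x":0.5,"y":0,"z":0.02,"twist":0},{"fingers":0.2,"x":0.6,"y":0,"z":0.02,"twist":0},{"fingers":0.2,"x":0.7,"y":0,"z":0.02,"twist":0},{"fingers":0.2,"x":0.77,"y":0,"z":0.02,"twist":0},{"fingers":0.2,"x":0.77,"y":0,"z":0.02,"twist":0},{"fingers":0.2,"x":0.77,"y":0,"z":0.02,"twist":0}]' 40
```

```text
time: 10.93
position: [0.5175, 0.2194, 0.0143]
tool_rot: [-2.166, 0.117, 2.167]
ft_force: [-0.8, -0.4, -3.6]
grip_width: 0.392
```

```bash
python3 -m creep '[{"fingers":0.2,"x":0.04,"y":0,"z":0,"twist":0},{"fingers":0.2,"x":0.07,"y":0,"z":0,"twist":0},{"fingers":0.2,"x":0.1,"y":0,"z":0,"twist":0},{"fingers":0.2,"x":0.1,"y":0,"z":0,"twist":0},{"fingers":0.2,"x":0.1,"y":0,"z":0,"twist":0}]' 40
```

```text
time: 11.35
position: [0.5177, 0.2194, 0.0105]
tool_rot: [-2.166, 0.117, 2.166]
ft_force: [-0.6, -0.7, -4.0]
grip_width: 0.394
```

```bash
python3 -m creep '[{"fingers":0.2,"x":0.02,"y":0,"z":0,"twist":0},{"fingers":0.2,"x":0.04,"y":0,"z":0,"twist":0},{"fingers":0.2,"x":0.05,"y":0,"z":0,"twist":0},{"fingers":0.2,"x":0.05,"y":0,"z":0,"twist":0}]' 40
```

```text
time: 11.68
position: [0.5177, 0.2194, 0.0103]
tool_rot: [-2.167, 0.119, 2.167]
ft_force: [-5.0, -3.7, 12.1]
grip_width: 0.391
```

It's on the floor: z stopped at 10.3 mm and the force reversed to +12 N. Releasing now.

```bash
python3 -m creep '[{"fingers":0.2,"x":-0.03,"y":0,"z":0,"twist":0},{"fingers":0.45,"x":-0.03,"y":0,"z":0,"twist":0},{"fingers":0.55,"x":-0.03,"y":0,"z":0,"twist":0},{"fingers":0.65,"x":-0.03,"y":0,"z":0,"twist":0},{"fingers":0.65,"x":-0.03,"y":0,"z":0,"twist":0},{"fingers":0.65,"x":-0.03,"y":0,"z":0,"twist":0}]' 10
python3 - <<'E'
from h import *
from bench import viewer
d=viewer.get_image("wrist"); cv2.imwrite("pics/wrist5.png",d["pixels"][:,:,::-1])
E
```

```text
time: 12.18
position: [0.5178, 0.2194, 0.0097]
tool_rot: [-2.166, 0.117, 2.166]
ft_force: [0.2, 0.1, -0.0]
grip_width: 0.621
```

View pics/wrist5.png

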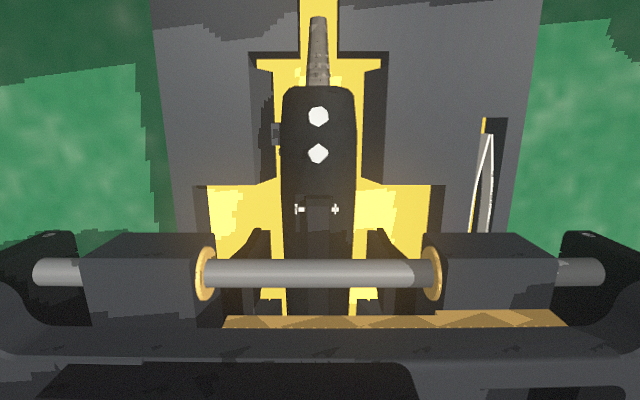

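The fingers are clear on both sides and the tool lies in the cutout. I'll lift straight up, then back off towards the base and ‑y so the cameras can see.

```bash
python3 -m creep '[{"fingers":0.65,"x":-0.1,"y":0,"z":0,"twist":0},{"fingers":0.65,"x":-0.3,"y":0,"z":0,"twist":0},{"fingers":0.65,"x":-0.7,"y":0,"z":0,"twist":0},{"fingers":0.65,"x":-1.2,"y":0,"z":0,"twist":0},{"fingers":0.65,"x":-1.8,"y":0,"z":0,"twist":0},{"fingers":0.65,"x":-2.4,"y":0,"z":0,"twist":0},{"fingers":0.65,"x":-3.0,"y":0,"z":0,"twist":0},{"fingers":0.65,"x":-3.6,"y":0,"z":0,"twist":0},{"fingers":0.65,"x":-4.1,"y":0.5,"z":0,"twist":0},{"fingers":0.65,"x":-4.4,"y":1.1,"z":0,"twist":0},{"fingers":0.65,"x":-4.5,"y":1.8,"z":0,"twist":0},{"fingers":0.65,"x":-4.5,"y":2.5,"z":0,"twist":0},{"fingers":0.65,"x":-4.5,"y":3.2,"z":0,"twist":0},{"fingers":0.65,"x":-4.5,"y":3.9,"z":0,"twist":0},{"fingers":0.65,"x":-4.5,"y":4.6,"z":0,"twist":0},{"fingers":0.65,"x":-4.5,"y":5.3,"z":0,"twist":0},{"fingers":0.65,"x":-4.5,"y":5.8,"z":0,"twist":0},{"fingers":0.65,"x":-4.5,"y":6.0,"z":0,"twist":0},{"fingers":0.65,"x":-4.5,"y":6.0,"z":0,"twist":0},{"fingers":0.65,"x":-4.5,"y":6.0,"z":0,"twist":0}]'
python3 - <<'E'
from h import *
from bench import viewer
U=-np.array([np.cos(np.radians(83.9)),np.sin(np.radians(83.9))]);X=np.array([U[1],-U[0]]);c=np.array([.5172,.22])
d=viewer.get_image("top"); cv2.imwrite("pics/top6.png",d["pixels"][:,:,::-1])
w=cloud(d); z=w[...,2]; y=(w[...,:2]-c)@U; x=(w[...,:2]-c)@X
dark=d["pixels"].max(2)<60
for a in np.arange(-.17,.13,.015):
    q=(y>=a)&(y<a+.015)&(abs(x)<.03)&(z<.1)
    t=q&(abs(x)<.018)&(z>.012)
    if t.sum()>3: print(round(a,3),t.sum(),np.round([x[t].min(),x[t].max(),np.median(x[t]),z[t].max(),np.median(z[t])],4))
pm=np.zeros((400,640),bool); pm[220:260,325:425]=1; pm&=(z>0.008)&(z<.05); print("pen",cv2.minAreaRect(w[pm][:,:2].astype(np.float32)*1000))
d=viewer.get_image("side"); cv2.imwrite("pics/side6.png",d["pixels"][:,:,::-1])
E
```

```text
time: 13.9
position: [0.5136, -0.0066, 0.1801]
tool_rot: [-2.144, 0.153, 2.185]
ft_force: [-0.6, 0.1, 0.6]
grip_width: 0.649
-0.17 77 [-0.017   0.0176 -0.0007  0.0272  0.023 ]
-0.155 25 [-0.0179  0.018  -0.0002  0.0271  0.0239]
-0.14 30 [-0.0179  0.0178 -0.0016  0.0295  0.0243]
-0.125 48 [-0.0178  0.0173 -0.0008  0.031   0.026 ]
-0.11 68 [-0.018   0.0178 -0.0003  0.0324  0.0269]
-0.095 61 [-0.0131  0.0151  0.0009  0.0405  0.034 ]
-0.08 93 [-0.0154  0.0158  0.0004  0.0406  0.0339]
-0.065 108 [-0.0173  0.0167  0.0009  0.042   0.0361]
-0.05 95 [-0.0165  0.016   0.0015  0.0501  0.0373]
-0.035 105 [-0.0175  0.0169  0.001   0.053   0.0393]
-0.02 108 [-0.0177  0.0172  0.0014  0.0519  0.0399]
-0.005 110 [-0.0178  0.0176  0.0014  0.0513  0.0411]
0.01 116 [-0.0179  0.018   0.0014  0.0494  0.0415]
0.025 116 [-0.0173  0.0179  0.0006  0.0484  0.0402]
0.04 113 [-0.0178  0.0177  0.0012  0.0434  0.0376]
0.055 115 [-0.0176  0.0179  0.0005  0.0439  0.0372]
0.07 115 [-0.0164  0.0165  0.0012  0.045   0.0352]
0.085 36 [-0.0083  0.0103 -0.0005  0.0347  0.0266]
0.1 87 [-0.0179  0.0176 -0.      0.0295  0.0244]
0.115 68 [-0.0179  0.0179 -0.0017  0.0278  0.0241]
0.13 66 [-0.0163  0.018   0.0064  0.0274  0.0243]
pen ((450.21307373046875, -172.2947540283203), (52.65447235107422, 12.65664291381836), 69.77496337890625)
```

View pics/top6.png

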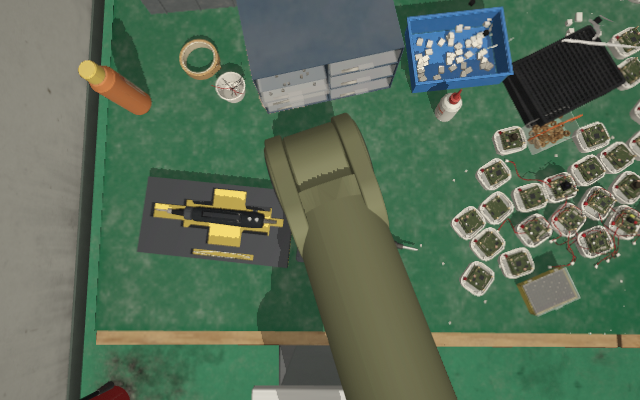

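View pics/side6.png

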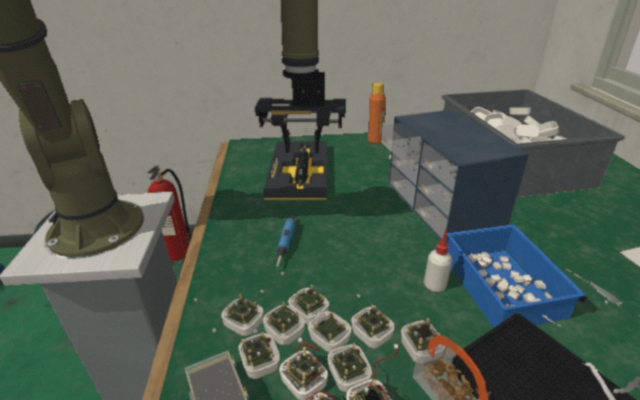

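The top view shows the screwdriver in the cutout, bit in the long left end at px (160,210) and tail at (275,220). Heights are bench values + 5 mm, so it is seated. In the side view the pen is still at (287,240). I'll let the arm settle and hand in.

```bash
python3 -m creep '[{"fingers":0.65,"x":0,"y":0,"z":0,"twist":0},{"fingers":0.65,"x":0,"y":0,"z":0,"twist":0},{"fingers":0.65,"x":0,"y":0,"z":0,"twist":0}]' && python3 -c "
from bench import workorder; print(workorder.close_job())"
```

```text
time: 14.25
position: [0.5135, -0.0067, 0.1798]
tool_rot: [-2.146, 0.153, 2.186]
ft_force: [-0.1, -0.2, 0.7]
grip_width: 0.647
the job is handed in; nothing more can be done
None
```

The screwdriver is put away in its cutout, lever up, with its bit in the long slim end. I handed the job in at about 14.3 s of the 32 s allowed; no verdict is reported.

- **What I did:** I gripped it across the grip bar and turned it about 169° over clear bench. I then lowered it until the wrist force showed floor contact (about 12 N), opened the fingers and backed away.
- **Fit in the cutout:** the final top picture puts the tool's axis within about 2 mm of the seat line. The lever top is at about 53 mm, matching its bench height plus the 5 mm cutout floor, and the nose top is about 32 mm, against 30 mm on the bench. The last wrist force was near zero, with the gripper about 0.18 m up and well clear.
- **Air pen:** the arm hid it in the last top view, so its numeric fit there was meaningless. The side view showed it unmoved, at the same pixels as at the start.
- **Disagreement:** while I held it, the wrist and top views differed by about 1–3 mm on the tool's sideways position. That is within the tolerance.

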